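Start up the wood lathe

TASK

Get the lathe turning, using only the fingertips: first press the raised end of the dust extractor's rocker fully down, then push the plunger of the vacuum valve fully home, then press the round START button in the middle of the lathe's control box all the way in, keep it in for two seconds and let it come back out. Do not press the mushroom STOP or the square JOG button, do not lift or shift the control box, and leave everything else on the bench where it stands.

Things in the scene. Friction and masses are not known exactly. Their poses are not given: they have to be found in the camera images.
- extractor_box: The dust extractor's switch box, fixed: light grey plastic, 100 x 120 mm, 50 mm high, with one black rocker paddle on top. Origin under its centre on the bench, z up. The rocker's raised end lies toward the box's +x; a black cable gland (18 mm thick stub) sticks out of the opposite side (-x), where the rocker is low. The box may be turned to any yaw.
- rocker (a joint): The rocker's angle (rad): 0 = off, as found or nearly so, the +x end standing high; 0.52 = on, that end fully down. Stiff hinge (about 4 N on rocker_end moves it), no spring: it stays where it is left.
- rocker_end (a point): Where to press: on top of the black paddle (70 x 40 mm, 8 mm thick), 24 mm from the hinge line toward the raised end, whose edge has a 3 mm high moulded rib, 31 mm from the hinge. Hinge line: level, along the box's y, 66 mm above the bench. The point moves with the paddle: 76 mm above the bench when off, 64 mm when on. Cheeks at the paddle's sides by the hinge are 72 mm high.
- valve_block: The vacuum valve, fixed: an aluminium block 85 x 85 mm, 50 mm high, with a black mushroom-headed plunger upright in the middle of its top. Origin under its centre on the bench, z up.
- valve (a joint): How far the plunger is pushed in (m): 0 = fully out, 0.016 = fully home; starts within 6 mm of fully out. It drags with about 4 N, has no spring and stays where it is left.
- valve_top (a point): Centre of the top of the plunger's round head (40 mm across, flat on top over 24 mm), 96 mm above the bench when fully out and 80 mm when home; it moves straight down.
- pendant: The lathe's control box: a loose grey box on rubber feet, 110 x 210 mm, top face 50 mm above the bench, about 0.8 kg. Origin under its centre on the bench, z up; its y runs along the row of three black push buttons: STOP at -y, START in the middle, JOG at +y, 64 mm apart.
- start (a joint): How far START is pressed (m): 0 = out, 0.006 = all the way in. It springs back; about 1.5 N starts it moving, 5 N holds it fully in.
- start_top (a point): Centre of the top of START, a flat round button 28 mm across, in the middle of the control box, 72 mm above the bench when out. It presses straight down.
- stop (a joint): How far STOP is pressed (m): 0 = out, 0.006 = all the way in; same spring as START. Not to be pressed.
- stop_top (a point): Centre of the top of STOP, a wide mushroom button 44 mm across, 82 mm above the bench, 64 mm from START.
- jog (a joint): How far JOG is pressed (m): 0 = out, 0.006 = all the way in; same spring as START. Not to be pressed.
- jog_top (a point): Centre of the top of JOG, a flat square button 28 x 28 mm, 72 mm above the bench, 64 mm from START on the side away from STOP.
- bowl: Loose turned wooden bowl, 110 mm across, 50 mm high; origin under its centre. Leave alone.
- cup: Loose turned wooden cup, 76 mm across, 75 mm high; origin under its centre. Leave alone.
- egg_cup: Loose small wooden cup, 52 mm across, 55 mm high; origin under its centre. Leave alone.
- sanding_block: Loose cork sanding block, 100 x 60 x 35 mm, lying flat; origin under its centre. Leave alone.
- blank: Loose wooden block, 70 x 70 x 50 mm; origin under its centre. Leave alone.
- wax_tin: Loose steel tin, 72 mm across, 40 mm high; origin under its centre. Leave alone.
- gouge: Loose turning gouge lying on the bench at the back: wooden handle 150 x 26 x 26 mm, steel shaft 170 mm; origin on the bench under the joint of handle and shaft, shaft along its +x. Leave alone.

How it is judged:
By the outcome, as a careful person would: the job done as asked, in the order asked, and still so for the second after the job is handed in, with the robot touching nothing.
It also fails if it takes over 58 s, if anything falls off the work surface, if the arm or the gripper's body presses on something with over 40 N, if the wrist force passes 120 N, or if a joint passes its speed limit or range.

ROBOT

A 6-joint arm with a two-finger parallel gripper is mounted at the origin on the work surface. World frame = base frame: x ahead of the robot, y to its left, z up, the work surface at z = 0. Lengths are in m, angles in rad, forces in N, time in s.
With the tool pointing down it reaches from about 0.25 to 0.8 m from the base axis. Payload 3.9 kg.
Tool frame: the origin (TCP) lies at the very end of the fingers, on their centre line; the grasp point (between the pads) lies manip.tcp_to_grasp behind it (manip.tcp_to_grasp is the distance from the TCP to the grasp point, in m); z points along the fingers, y is the line along which they close (so a half turn about z gives the same grasp; the last joint's range is limited). The gripper opens to 85 mm and grips with 20 to 120 N. Pads are 22 mm wide; open, the fingers measure 114 mm over their backs; the gripper's body (76 mm by 85 mm) begins 54 mm behind the grasp point. The pads swing forward as they close: fully open they stand 13 mm farther back than shut.
Start: joints at [-1.266, 0.26, -0.138, 1.173, 0, 1.571], TCP at [0.158, -0.501, 0.231] pointing down, gripper open.
Joint ranges: [-2.78, 2.78], [-0.83, 1.72], [-1.28, 1.37], [-1.9, 2.12], [-1.57, 1.48], [-3.14, 3.14]. Speed limits (rad/s): [2.57, 2.57, 3.14, 3.14, 3.14, 3.14].

INTERFACE

Orientations are given as a rotation vector (axis times angle).
In Python, from rig import manip, eyes gives the robot as it stands.
- The arm moves only by the shell command python3 -m creep 'ROWS' [OPENING]. ROWS is a JSON object of lists of equal length, an entry for each row: "offset": the shift along the world's x, y, z in m, a list of three; "rotation": the turn, a rotation vector about the world's x, y, z in rad, a list of three. A call has 1 to 20 rows; each row shifts and turns the commanded pose from where the row before left it; what a row does not reach is not made up. A row lasts 1/8 s, in which the tool goes at most 62.5 mm and 10.7 degrees, less where a joint would pass 70% of its speed; a pose out of reach is approached as far as the arm can. A call with a gripper value outside its range is refused whole. OPENING is the opening, from 0 (shut) to 1 (fully open), set as the call begins (- or left out, the last holds). The fingers move at their own pace and stop on an object; the grip force is fixed at half the most. Time passes only in rows, so rows that do not move let the fingers close. It gives the time, the measured TCP pose, the force, the opening and the grip force at its end, in the units of the state.
- manip.observe(): the state, without advancing time (a new reading comes with each control period).
- eyes.snapshot(name): name is "scene" or "top" or "wrist"; returns a dict with "img" (400x640x3 uint8, red, green, blue), "intrinsics" (3x3 intrinsics, pixels), "pose" (4x4, takes a point from camera to world coordinates). Camera axes: x right, y up, looking along -z (the intrinsics and any distortion apply to the point x, -y, -z); pixel columns grow to the right and rows downward; lengths in m; the calibration is good to about 2 mm. A picture is of the moment at which its call begins. There is no depth.
- manip.close_job(): hands the job in; it is judged then, once.
Trained networks look in a picture, given as the dict that the camera call returned (one of the last four; its "shot" number tells which), for a name from the list of things; names that differ only in an ending like _2 or _b are one class to them, and where a whole thing is asked for, a point or a joint stands for the part that bears it (a point fixed in the world has none). Each returns a list of dicts, best first, with "conf" (0 to 1); they miss things now and then, are a little off and sometimes report something else, mostly with a low value. They report only what shows in the picture. A call takes as long as a camera call.
- eyes.search_frame(picture, thing): "location" ([x, y, z] in m, in the coordinates of the camera as it stood for that picture, good to about 4 mm: the middle of the surface that is visible of it).
- eyes.masks_of(picture, thing): "mask" (400x640 bool, what is visible of it).
The state is a dict: "time": time; "joints": joint angles; "joint_velocities": joint speeds; "tau": joint torques, N m; "ee_pos": TCP position; "ee_rot": TCP orientation; "force": force on the tool from outside, world axes, zero at the start; "moment": the same for the moment, N m; "grip_width": opening from 0.0 (shut) to 1.0 (fully open); "finger_force": force on a finger pad.
Only numpy, scipy, OpenCV 4.12 (cv2) and the standard library are available. Lean on these libraries where they do the work, as an engineer would, in place of code of your own. Each camera call takes 0.05 s, during which the arm holds its last target. There are 200 camera calls.

## Working session

There is one attempt and no reset: what is moved stays moved. The work goes in short steps, Python scripts to look and compute and a shell command to move; the robot and the scene stay as the last step left them, time stands still between calls to the robot, and variables do not carry over. Pictures are saved under pics/ and viewed, at most 10 in all, crops included, and the job is handed in when it is done.

```bash
mkdir -p pics; cat > h.py <<'E'
import numpy as np, cv2
from rig import manip, eyes
def w(p,l): return (p['pose']@np.r_[l,1])[:3]
def ray(p,u,v,z):
    K=p['intrinsics'];d=np.array([(u-K[0,2])/K[0,0],-(v-K[1,2])/K[1,1],-1.]);R=p['pose'][:3,:3];o=p['pose'][:3,3];d=R@d
    return o+d*(z-o[2])/d[2]
def px(p,X):
    c=p['pose'][:3,:3].T@(np.array(X)-p['pose'][:3,3]);K=p['intrinsics']
    return K[0,0]*c[0]/-c[2]+K[0,2],K[1,1]*-c[1]/-c[2]+K[1,2]
E
python3 - <<'E'
from h import *
s=manip.observe();print({k:np.round(v,3).tolist() for k,v in s.items()},manip.tcp_to_grasp)
for c in('top','scene'):
    p=eyes.snapshot(c);cv2.imwrite(f'pics/{c}1.png',p['img'][:,:,::-1]);print(c,p.keys(),p['pose'][:3,3].round(3))
    for t in['extractor_box','rocker_end','valve_block','valve_top','pendant','start_top','stop_top','jog_top','bowl','cup','egg_cup','sanding_block','blank','wax_tin','gouge']:
        for r in eyes.search_frame(p,t)[:2]:
            X=w(p,r['location']);print(t,X.round(3),round(r['conf'],2),np.round(px(p,X)))
E
```

```text
{'time': 0.0, 'joints': [-1.266, 0.261, -0.139, 1.173, 0.0, 1.571], 'joint_velocities': [0.001, -0.0, 0.002, 0.0, 0.001, -0.0], 'tau': [0.0, -40.568, 25.392, 0.019, -0.0, 0.0], 'ee_pos': [0.157, -0.5, 0.23], 'ee_rot': [-3.103, -0.477, 0.0], 'force': [-0.225, 0.687, -0.471], 'moment': [-0.029, -0.018, 0.047], 'finger_force': 0.0, 'grip_width': 1.001} 0.0187
top dict_keys(['img', 'intrinsics', 'pose', 'shot']) [0.177 0.024 1.95 ]
extractor_box [ 0.459 -0.27   0.049] 0.67 [385. 239.]
rocker_end [ 0.462 -0.275  0.069] 0.74 [387. 238.]
valve_block [0.496 0.276 0.047] 0.8 [240. 229.]
pendant [0.6   0.016 0.051] 0.77 [309. 202.]
pendant [0.481 0.524 0.051] 0.18 [174. 232.]
start_top [0.608 0.02  0.07 ] 0.46 [308. 199.]
stop_top [ 0.623 -0.042  0.081] 0.65 [324. 195.]
stop_top [ 0.461 -0.275  0.067] 0.47 [387. 238.]
jog_top [ 0.457 -0.272  0.047] 0.75 [385. 240.]
bowl [0.392 0.005 0.029] 0.78 [312. 257.]
cup [0.719 0.282 0.039] 0.89 [241. 173.]
cup [ 0.466 -0.271  0.068] 0.6 [386. 237.]
egg_cup [0.677 0.448 0.03 ] 0.72 [198. 184.]
sanding_block [ 0.692 -0.216  0.038] 0.59 [369. 180.]
blank [
[... 353 characters left out ...]
.]
valve_block [0.5   0.531 0.052] 0.49 [495. 301.]
valve_top [ 0.506 -0.496  0.035] 0.64 [229. 145.]
valve_top [0.507 0.284 0.089] 0.46 [411. 243.]
pendant [0.627 0.037 0.048] 0.7 [315. 234.]
start_top [0.611 0.023 0.071] 0.51 [314. 223.]
stop_top [ 0.621 -0.035  0.08 ] 0.58 [298. 213.]
bowl [ 0.383 -0.001  0.033] 0.97 [355. 187.]
cup [0.701 0.276 0.051] 0.69 [365. 297.]
cup [ 0.702 -0.202  0.033] 0.56 [242. 213.]
egg_cup [0.671 0.446 0.039] 0.94 [430. 332.]
sanding_block [ 0.702 -0.202  0.035] 0.64 [242. 212.]
blank [0.499 0.534 0.051] 0.89 [496. 302.]
wax_tin [ 0.506 -0.495  0.035] 0.64 [229. 145.]
gouge [ 0.782 -0.059  0.02 ] 0.81 [254. 255.]
gouge [ 0.507 -0.497  0.035] 0.26 [229. 145.]
```

```bash
python3 - <<'E'
import cv2,numpy as np
a=cv2.resize(cv2.imread('pics/top1.png')[150:270,160:420],None,fx=3,fy=3,interpolation=2)
cv2.imwrite('pics/topc.png',a)
b=cv2.imread('pics/scene1.png')
cv2.imwrite('pics/scenec.png',cv2.resize(b[110:330,200:520],None,fx=2.5,fy=2.5,interpolation=2))
E
```

```text
(no output)
```

View pics/topc.png

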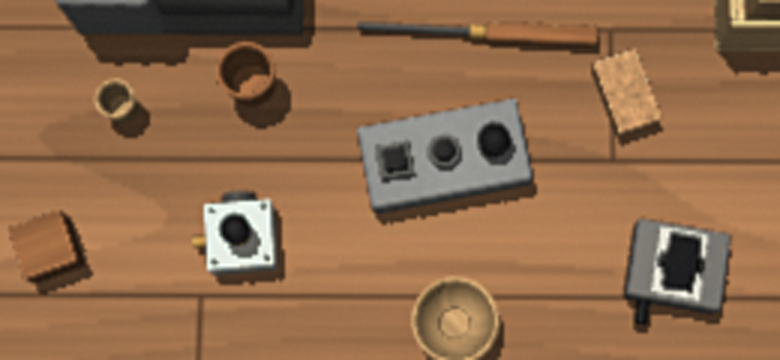

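View pics/scenec.png

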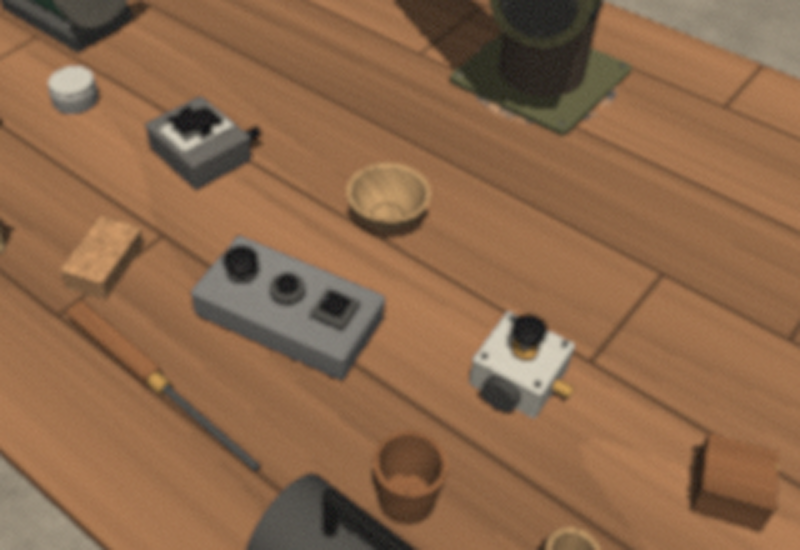

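The top view shows the extractor box at crop (680,262), with its gland at (642,312) pointing toward -x. The raised end therefore lies toward world +x, at a yaw of about -9°. The valve plunger is at (236,230), START at (444,150), STOP at (495,140) and JOG at (395,160). The scene view agrees. I'll shut the gripper, move above the rocker and look again with the wrist camera.

```bash
python3 -m creep '{"offset":[[0.035,0.028,0],[0.035,0.028,0],[0.035,0.028,0],[0.035,0.028,0],[0.035,0.028,0],[0.035,0.028,0],[0.035,0.028,0],[0.035,0.028,0],[0,0,0],[0,0,0]],"rotation":[[0,0,-0.056],[0,0,-0.056],[0,0,-0.056],[0,0,-0.056],[0,0,-0.056],[0,0,-0.056],[0,0,-0.056],[0,0,-0.056],[0,0,0],[0,0,0]]}' 0
python3 - <<'E'
from h import *
for c in('wrist','top'):
    p=eyes.snapshot(c);cv2.imwrite(f'pics/{c}2.png',p['img'][:,:,::-1]);print(c,p['pose'].round(3).tolist())
    for t,z in(('extractor_box',.05),('rocker',.066),('rocker_end',.076),('pendant',.05),('start',.072),('stop',.082),('jog',.072),('valve_block',.05),('valve',.09)):
        for r in eyes.search_frame(p,t)[:1]:print(t,w(p,r['location']).round(3),round(r['conf'],2))
        for r in eyes.masks_of(p,t)[:1]:
            pts=np.argwhere(r['mask'])[:,::-1].astype(np.float32)
            b=cv2.boxPoints(cv2.minAreaRect(pts));W=np.array([ray(p,*q,z)[:2] for q in b])
            print('  mask',round(r['conf'],2),len(pts),pts.mean(0).round(),W.mean(0).round(3),W.round(3).tolist())
E
```

```text
time: 2.85
ee_pos: [0.4372, -0.2768, 0.2312]
ee_rot: [3.133, -0.224, -0.001]
force: [-0.5, -0.1, -0.5]
grip_width: -0.001
finger_force: 0.0
wrist [[-0.142, 0.94, 0.31, 0.516], [-0.99, -0.135, -0.045, -0.288], [-0.0, -0.314, 0.95, 0.374], [0.0, 0.0, 0.0, 1.0]]
extractor_box [ 0.471 -0.271  0.049] 0.63
  mask 0.84 9963 [314. 159.] [ 0.456 -0.274] [[0.525, -0.226], [0.508, -0.341], [0.386, -0.33], [0.404, -0.201]]
rocker [ 0.472 -0.274  0.072] 0.8
  mask 0.62 2447 [314. 161.] [ 0.466 -0.275] [[0.503, -0.261], [0.497, -0.3], [0.43, -0.291], [0.436, -0.249]]
rocker_end [ 0.472 -0.27   0.069] 0.63
  mask 0.58 2462 [314. 161.] [ 0.469 -0.276] [[0.439, -0.251], [0.504, -0.262], [0.498, -0.299], [0.433, -0.291]]
pendant [ 0.601 -0.047  0.052] 0.76
  mask 0.89 14533 [57. 61.] [ 0.586 -0.043] [[0.658, -0.005], [0.639, -0.135], [0.513, -0.091], [0.535, 0.058]]
  mask 0.7 9833 [313. 159.] [ 0.459 -0.275] [[0.524, -0.23], [0.509, -0.336], [0.394, -0.326], [0.411, -0.206]]
stop [ 0.619 -0.045  0.083] 0.95
  mask 0.75 2333 [31. 31.] [ 0.618 -0.049] [[0.628, -0.017], [0.646, -0.056], [0.609, -0.08], 
[... 287 characters left out ...]
]
pendant [0.603 0.018 0.049] 0.55
  mask 0.61 1695 [308. 201.] [0.605 0.022] [[0.641, 0.141], [0.692, -0.069], [0.569, -0.096], [0.519, 0.111]]
start [0.61  0.02  0.068] 0.39
  mask 0.4 40 [308. 200.] [0.607 0.02 ] [[0.606, 0.037], [0.624, 0.02], [0.607, 0.003], [0.589, 0.02]]
stop [ 0.499 -0.507  0.038] 0.71
  mask 0.48 58 [325. 196.] [ 0.618 -0.042] [[0.634, -0.029], [0.634, -0.056], [0.603, -0.056], [0.603, -0.029]]
jog [0.592 0.084 0.069] 0.57
valve_block [0.501 0.274 0.05 ] 0.96
  mask 0.6 619 [239. 227.] [0.506 0.283] [[0.557, 0.336], [0.558, 0.233], [0.454, 0.23], [0.454, 0.332]]
  mask 0.49 114 [238. 225.] [0.502 0.281] [[0.523, 0.302], [0.523, 0.261], [0.482, 0.26], [0.481, 0.301]]
```

View pics/wrist2.png

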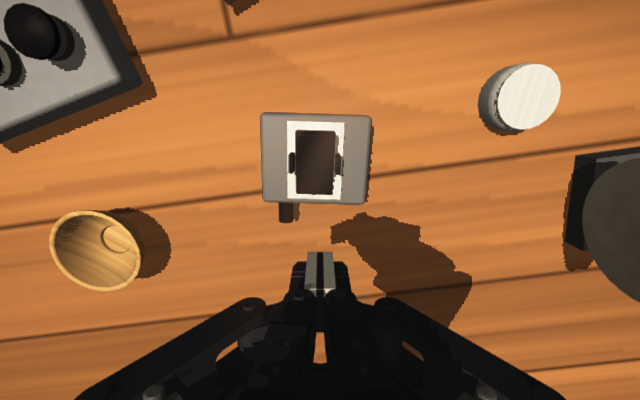

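The wrist view shows the paddle from about (296,130) to (334,194), the hinge cheeks at (292,161) and (340,163), and the gland below at (287,212). The raised end is the far end. Next I'll work out the hinge centre and direction.

```bash
python3 - <<'E'
from h import *
p=eyes.snapshot('wrist')
for n,u,v,z in(('cheekL',292,161,.072),('cheekR',340,163,.072),('farL',296,130,.079),('farR',336,131,.079),('nearL',299,195,.06),('nearR',334,195,.06),('b0',262,113,.05),('b1',372,116,.05),('b2',366,204,.05),('b3',260,200,.05)):print(n,ray(p,u,v,z).round(4))
E
```

```text
cheekL [ 0.4733 -0.2529  0.072 ]
cheekR [ 0.4643 -0.3014  0.072 ]
farL [ 0.5035 -0.2627  0.079 ]
farR [ 0.497 -0.301  0.079]
nearL [ 0.4334 -0.2527  0.06  ]
nearR [ 0.4279 -0.2911  0.06  ]
b0 [ 0.5242 -0.2279  0.05  ]
b1 [ 0.5048 -0.3417  0.05  ]
b2 [ 0.4091 -0.3264  0.05  ]
b3 [ 0.4313 -0.2062  0.05  ]
```

```bash
python3 -m creep '{"offset":[[0.028,-0.002,-0.03],[0.028,-0.002,-0.03],[0,0,-0.04],[0,0,-0.03],[0,0,-0.014],[0,0,0],[0,0,-0.004],[0,0,-0.004],[0,0,-0.004],[0,0,0]],"rotation":[[0,0,0],[0,0,0],[0,0,0],[0,0,0],[0,0,0],[0,0,0],[0,0,0],[0,0,0],[0,0,0],[0,0,0]]}' 0
```

```text
time: 6.05
ee_pos: [0.4949, -0.2814, 0.0761]
ee_rot: [3.133, -0.225, 0.004]
force: [2.1, 0.5, 3.4]
grip_width: 0.002
finger_force: 1.3
```

```bash
python3 -m creep '{"offset":[[0,0,-0.003],[0,0,-0.003],[0,0,-0.003],[0,0,-0.002],[0,0,-0.001],[0,0,0]],"rotation":[[0,0,0],[0,0,0],[0,0,0],[0,0,0],[0,0,0],[0,0,0]]}' 0
```

```text
time: 6.8
ee_pos: [0.4939, -0.2811, 0.0644]
ee_rot: [3.133, -0.225, 0.002]
force: [1.4, -0.2, 11.5]
grip_width: 0.002
finger_force: 5.7
```

```bash
python3 -m creep '{"offset":[[0,0,-0.001],[0,0,-0.001],[0,0,0]],"rotation":[[0,0,0],[0,0,0],[0,0,0]]}' 0
```

```text
time: 7.18
ee_pos: [0.494, -0.2812, 0.0641]
ee_rot: [3.132, -0.225, 0.003]
force: [-1.3, 2.0, 22.3]
grip_width: -0.001
finger_force: 10.7
```

The rocker is against its stop: 22 N with almost no further motion. I'll lift, check it and move toward the valve.

```bash
python3 -m creep '{"offset":[[0,0,0.03],[0,0,0.04],[-0.02,0.03,0.04],[-0.02,0.05,0.03],[-0.01,0.05,0.03],[0,0.05,0],[0,0.05,0],[0,0.05,0],[0,0.05,0],[0,0.05,0],[0,0.05,0],[0,0.05,0],[0,0.05,0],[0,0.02,0],[0,0,0],[0,0,0]],"rotation":[[0,0,0],[0,0,0],[0,0,0],[0,0,0],[0,0,0],[0,0,0.03],[0,0,0.03],[0,0,0.03],[0,0,0.03],[0,0,0.03],[0,0,0],[0,0,0],[0,0,0],[0,0,0],[0,0,0],[0,0,0]]}' 0
python3 - <<'E'
from h import *
p=eyes.snapshot('wrist');cv2.imwrite('pics/wrist3.png',p['img'][:,:,::-1])
np.savez('w3',pose=p['pose'],intrinsics=p['intrinsics'])
for t,z in(('valve_block',.05),('valve',.094)):
    for r in eyes.search_frame(p,t)[:1]:print(t,w(p,r['location']).round(3),round(r['conf'],2))
    for r in eyes.masks_of(p,t)[:1]:
        pts=np.argwhere(r['mask'])[:,::-1].astype(np.float32);b=cv2.minAreaRect(pts)[0];print(pts.min(0),pts.max(0),b,ray(p,*b,z).round(4))
p=eyes.snapshot('top')
cv2.imwrite('pics/top3.png',cv2.resize(p['img'][185:265,280:420,::-1],None,fx=5,fy=5,interpolation=2))
E
```

```text
time: 9.18
ee_pos: [0.4576, 0.127, 0.2314]
ee_rot: [-3.008, -0.286, 0.02]
force: [0.1, 0.2, -0.2]
grip_width: -0.001
finger_force: 0.0
valve_block [0.509 0.271 0.052] 0.68
[172.  63.] [262. 160.] (218.16989135742188, 111.18780517578125) [0.5113 0.2742 0.05  ]
valve [0.502 0.275 0.094] 0.58
[172.  99.] [214. 141.] (193.0, 120.0) [0.5022 0.2783 0.094 ]
```

View pics/wrist3.png

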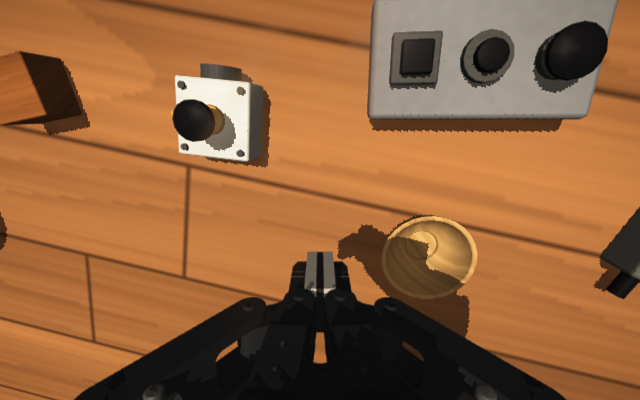

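View pics/top3.png

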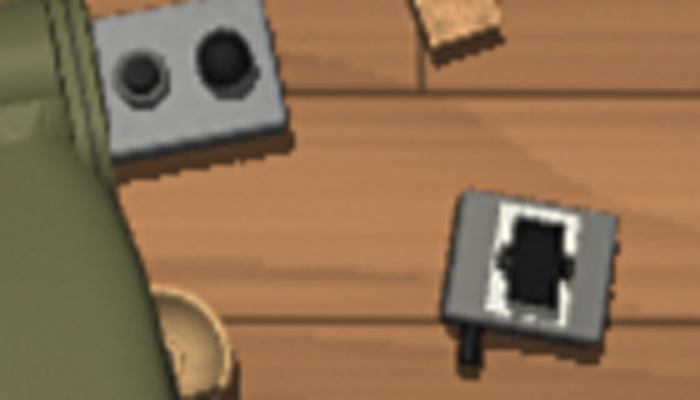

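The wrist view shows the plunger head centred near (193,120), on a block with corners around (176,77), (250,83), (248,162) and (178,156). START is at (491,55), JOG at (418,57) and STOP at (577,48).

```bash
python3 - <<'E'
from h import *
p=np.load('w3.npz')
B=np.array([ray(p,u,v,.05) for u,v in((176,77),(250,83),(248,162),(178,156))]);print(B.mean(0).round(4),B.round(3).tolist())
for z in(.09,.096):print(ray(p,193,120,z).round(4))
for n,u,v,z in(('start',491,55,.072),('jog',418,57,.072),('stop',577,48,.082)):print(n,ray(p,u,v,z).round(4))
print(manip.observe()['joints'])
E
```

```text
[0.4995 0.2797 0.05  ] [[0.537, 0.323, 0.05], [0.546, 0.242, 0.05], [0.463, 0.235, 0.05], [0.452, 0.319, 0.05]]
[0.5017 0.2805 0.09  ]
[0.5025 0.2772 0.096 ]
start [0.6067 0.0229 0.072 ]
jog [0.5947 0.0833 0.072 ]
stop [ 0.6205 -0.0371  0.082 ]
[ 0.18905356  0.17419982 -0.25724251  1.14095986  0.12137929  3.14058632]
```

Joint 6 is at its limit and the tool has tilted slightly. I'll turn the tool by +0.9 rad about z while approaching the valve.

```bash
python3 -m creep '{"offset":[[0,0,0],[0.007,0.025,0],[0.007,0.025,0],[0.007,0.025,0],[0.007,0.025,-0.02],[0.007,0.025,-0.02],[0.007,0.025,-0.03],[0,0,0],[0,0,0]],"rotation":[[0,0,0.15],[0,0,0.15],[0,0,0.15],[0,0,0.15],[0,0,0.15],[0,0,0.15],[0,0,0],[0,0,0],[0,0,0]]}' 0
python3 -c "
from h import *
from scipy.spatial.transform import Rotation as R
s=manip.observe();print(s['joints'],R.from_rotvec(s['ee_rot']).as_matrix().round(3))"
```

```text
time: 10.6
ee_pos: [0.4996, 0.2769, 0.1619]
ee_rot: [-2.597, -1.575, 0.098]
force: [0.0, -0.5, 0.4]
grip_width: 0.002
finger_force: 0.0
[ 0.45218853  0.42905504 -0.07549932  1.14049263  0.09613024  2.49991477] [[ 0.462  0.88  -0.108]
 [ 0.887 -0.459  0.054]
 [-0.002 -0.121 -0.993]]
```

```bash
python3 -m creep '{"offset":[[0.002,0.002,0],[0,0,-0.01],[0,0,-0.03],[0,0,-0.02],[0,0,0]],"rotation":[[-0.027,-0.054,0],[-0.027,-0.054,0],[0,0,0],[0,0,0],[0,0,0]]}' 0
```

```text
time: 11.22
ee_pos: [0.501, 0.2781, 0.1015]
ee_rot: [-2.686, -1.627, 0.003]
force: [-0.9, -0.1, 0.8]
grip_width: -0.003
finger_force: 0.0
```

The tool is vertical again and over the head. I'll press down to 80 mm.

```bash
python3 -m creep '{"offset":[[0.001,0.001,-0.006],[0,0,-0.004],[0,0,-0.003],[0,0,-0.003],[0,0,-0.003],[0,0,-0.0025],[0,0,0]],"rotation":[[0,0,0],[0,0,0],[0,0,0],[0,0,0],[0,0,0],[0,0,0],[0,0,0]]}' 0
```

```text
time: 12.1
ee_pos: [0.5032, 0.2807, 0.08]
ee_rot: [-2.685, -1.629, -0.001]
force: [3.2, 0.8, 4.0]
grip_width: -0.001
finger_force: 1.8
```

```bash
python3 -m creep '{"offset":[[0,0,-0.001],[0,0,-0.001],[0,0,0],[0,0,0]],"rotation":[[0,0,0],[0,0,0],[0,0,0],[0,0,0]]}' 0
```

```text
time: 12.6
ee_pos: [0.5033, 0.2807, 0.0799]
ee_rot: [-2.685, -1.629, -0.003]
force: [-0.7, -0.7, 14.1]
grip_width: -0.001
finger_force: 7.4
```

```bash
python3 -m creep '{"offset":[[0,0,-0.001],[0,0,0],[0,0,0.03],[0,0,0.04],[0,0,0.05],[0.007,-0.04,0],[0.01,-0.05,0],[0.01,-0.05,0],[0.01,-0.05,0],[0.01,-0.05,0],[0.01,-0.05,0],[0,-0.02,0],[0,0,0],[0,0,0]],"rotation":[[0,0,0],[0,0,0],[0,0,0],[0,0,0],[0,0,0],[0,0,0],[0,0,0],[0,0,0],[0,0,0],[0,0,0],[0,0,0],[0,0,0],[0,0,0],[0,0,0]]}' 0
python3 - <<'E'
from h import *
p=eyes.snapshot('wrist');cv2.imwrite('pics/wrist4.png',p['img'][:,:,::-1])
np.savez('w4',pose=p['pose'],intrinsics=p['intrinsics'])
for t,z in(('start',.072),('stop',.082),('jog',.072)):
    for r in eyes.search_frame(p,t)[:1]:X=w(p,r['location']);print(t,X.round(3),round(r['conf'],2),px(p,X))
    for r in eyes.masks_of(p,t)[:1]:
        pts=np.argwhere(r['mask'])[:,::-1].astype(np.float32);b=cv2.minAreaRect(pts)[0];print(round(r['conf'],2),pts.min(0),pts.max(0),b,ray(p,*b,z).round(4))
E
```

```text
time: 14.35
ee_pos: [0.5589, -0.0284, 0.1964]
ee_rot: [-2.683, -1.629, 0.002]
force: [0.2, -0.6, 0.1]
grip_width: 0.002
finger_force: 0.0
start [0.607 0.027 0.071] 0.57 (np.float64(340.5188053800732), np.float64(122.6148456189887))
0.98 [328. 112.] [359. 143.] (343.5, 127.5) [0.6079 0.0224 0.072 ]
stop [ 0.623 -0.038  0.08 ] 0.84 (np.float64(388.1187854527775), np.float64(181.6489641173222))
0.97 [363. 161.] [409. 207.] (386.25006103515625, 184.25001525878906) [ 0.6199 -0.0386  0.082 ]
jog [0.598 0.085 0.071] 0.81 (np.float64(299.008313192025), np.float64(63.61307164111096))
0.63 [275.  42.] [319.  89.] (297.97540283203125, 65.77047729492188) [0.5962 0.0839 0.072 ]
```

View pics/wrist4.png

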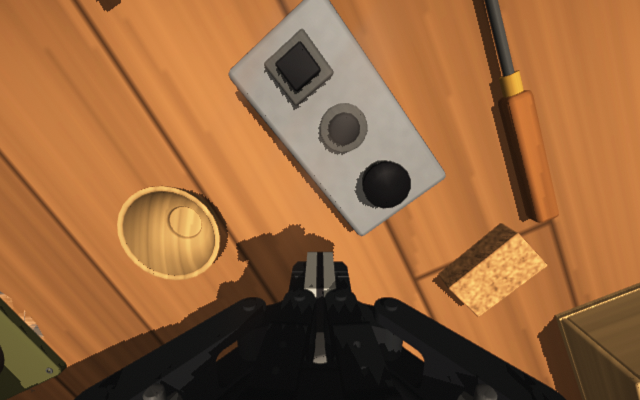

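The wrist view shows START at (343,128), STOP at (386,184) and JOG at (298,66), with the STOP–JOG midpoint falling on START. START is therefore at (0.608, 0.0225).

```bash
python3 -m creep '{"offset":[[0.025,0.025,0],[0.024,0.026,0],[0,0,-0.03],[0,0,-0.04],[0,0,-0.03],[0,0,-0.014],[0,0,0],[0,0,0]],"rotation":[[0,0,0],[0,0,0],[0,0,0],[0,0,0],[0,0,0],[0,0,0],[0,0,0],[0,0,0]]}' 0
```

```text
time: 15.7
ee_pos: [0.61, 0.0214, 0.0843]
ee_rot: [2.686, 1.629, 0.003]
force: [0.4, -0.9, 0.4]
grip_width: 0.002
finger_force: 0.0
```

```bash
python3 -m creep '{"offset":[[0,0,-0.004],[0,0,-0.003],[0,0,-0.003],[0,0,-0.002],[0,0,-0.001],[0,0,0],[0,0,0]],"rotation":[[0,0,0],[0,0,0],[0,0,0],[0,0,0],[0,0,0],[0,0,0],[0,0,0]]}' 0
```

```text
time: 16.58
ee_pos: [0.6087, 0.0214, 0.0701]
ee_rot: [-2.685, -1.629, 0.0]
force: [-0.3, 0.4, 2.5]
grip_width: 0.001
finger_force: 1.2
```

```bash
python3 -m creep '{"offset":[[0,0,-0.0015],[0,0,-0.0015],[0,0,-0.001],[0,0,-0.001],[0,0,0],[0,0,0]],"rotation":[[0,0,0],[0,0,0],[0,0,0],[0,0,0],[0,0,0],[0,0,0]]}' 0
```

```text
time: 17.32
ee_pos: [0.6088, 0.0214, 0.066]
ee_rot: [-2.686, -1.629, -0.001]
force: [-3.1, -0.6, 9.2]
grip_width: 0.002
finger_force: 4.8
```

```bash
python3 -m creep '{"offset":[[0,0,-0.0005],[0,0,0],[0,0,0],[0,0,0],[0,0,0],[0,0,0],[0,0,0],[0,0,0],[0,0,0],[0,0,0],[0,0,0],[0,0,0],[0,0,0],[0,0,0],[0,0,0],[0,0,0]],"rotation":[[0,0,0],[0,0,0],[0,0,0],[0,0,0],[0,0,0],[0,0,0],[0,0,0],[0,0,0],[0,0,0],[0,0,0],[0,0,0],[0,0,0],[0,0,0],[0,0,0],[0,0,0],[0,0,0]]}' 0
```

```text
time: 19.32
ee_pos: [0.6088, 0.0214, 0.0659]
ee_rot: [-2.686, -1.629, -0.001]
force: [-3.8, 0.1, 11.9]
grip_width: -0.001
finger_force: 6.1
```

Force rose with no further motion, so the button is fully in and has been held about 2.3 s. I'll release straight up, back away and check.

```bash
python3 -m creep '{"offset":[[0,0,0.004],[0,0,0.006],[0,0,0.03],[0,0,0.04],[0,0,0.05],[-0.04,-0.03,0],[-0.05,-0.04,0],[-0.05,-0.04,0],[-0.04,-0.05,0],[0,-0.05,0],[0,-0.05,0],[0,0,0],[0,0,0]],"rotation":[[0,0,0],[0,0,0],[0,0,0],[0,0,0],[0,0,0],[0,0,0],[0,0,0],[0,0,0],[0,0,0],[0,0,0],[0,0,0],[0,0,0],[0,0,0]]}' 0
python3 - <<'E'
from h import *
p=eyes.snapshot('scene')
for t in('valve','start','stop','jog','rocker','pendant'):
    for r in eyes.search_frame(p,t)[:1]:X=w(p,r['location']);print(t,X.round(3),round(r['conf'],2))
a=cv2.imread('pics/scene1.png')[120:310,220:460];b=p['img'][120:310,220:460,::-1]
cv2.imwrite('pics/cmp.png',cv2.resize(np.hstack([a,b]),(800,317),interpolation=2))
E
```

```text
time: 20.95
ee_pos: [0.4318, -0.2352, 0.194]
ee_rot: [-2.685, -1.627, 0.0]
force: [0.5, 0.2, 0.2]
grip_width: 0.004
finger_force: 0.0
valve [0.626 0.037 0.046] 0.7
start [0.613 0.027 0.071] 0.42
stop [ 0.622 -0.038  0.083] 0.43
jog [0.702 0.277 0.051] 0.67
rocker [ 0.468 -0.269  0.071] 0.58
pendant [0.626 0.033 0.049] 0.87
```

View pics/cmp.png

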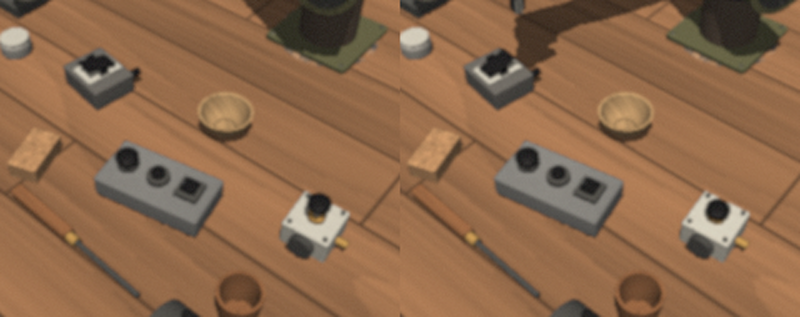

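The before/after comparison shows the plunger down (718,210), the rocker tipped (497,65), START back out (558,174), and the control box and the other objects unmoved. I'll hand it in.

```bash
python3 -c "
from rig import manip
print(manip.close_job())"
```

```text
the job is handed in; nothing more can be done
None
```

The job is handed in: rocker pressed fully down, valve plunger pushed home, and START held in for just over 2 s and released, in that order; the before/after pictures show nothing else moved, but the hand-in gave no verdict.

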